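Rake the drying briquettes into one even layer

TASK

The coffee-ground briquettes lie heaped two deep in the middle of the drying tray and will not dry like that. Take the rake by its blue grip and rake the upper ones down into the free room beside the heap until all eight lie in one even layer, flat on the bed of the tray; touch them only with the rake. Then stand the rake upright on the table beside the tray, leaving the mug, the pitcher and the tamper where they are.

Things in the scene. Friction and masses are not known exactly. Their poses are not given: they have to be found in the camera images.
- tray: Shallow open aluminium drying tray, fixed to the table. Origin: centre of its underside, on the table top. Its bed (inside) is 140 mm along its x axis and 248 mm along its y axis (the long way); the top of the bed is 6 mm above the origin, the walls are 4 mm thick and their rolled rim ends 25 mm above the origin.
- rake_grip (a point): Bed rake, loose, 0.2 kg, standing upright on its tines. Point on the axis of its upright blue grip, 115 mm above the tine tips (z up). The grip is 26 mm square, faces along the point's x and y, from 50 to 144 mm above the tine tips; a steel collar, 34 mm wide, is at its foot (to 56 mm).
- rake: The same rake; origin midway between the tine tips, at their very ends (table height while it stands). Axes as rake_grip. Pale wooden head 112 mm along x, 40 mm along y, 30 to 50 mm above the tine tips. Under it two rows of five steel tines, 10 mm thick; the rows run along x (108 mm over the end tines), their outer faces 19 mm either side of the middle.
- briq0_mid (a point): Dark brown hard-pressed coffee-ground briquette, 62 x 48 x 20 mm along its x, y, z axes, about 0.07 kg; point at its centre. Starts in the lower layer of the heap, lying on the bed.
- briq0: The same briquette as briq0_mid; origin at the centre of its underside, 10 mm below that point.
- briq1_mid (a point): Dark brown hard-pressed coffee-ground briquette, 62 x 48 x 20 mm along its x, y, z axes, about 0.07 kg; point at its centre. Starts in the lower layer of the heap, lying on the bed.
- briq1: The same briquette as briq1_mid; origin at the centre of its underside, 10 mm below that point.
- briq2_mid (a point): Dark brown hard-pressed coffee-ground briquette, 62 x 48 x 20 mm along its x, y, z axes, about 0.07 kg; point at its centre. Starts in the lower layer of the heap, lying on the bed.
- briq2: The same briquette as briq2_mid; origin at the centre of its underside, 10 mm below that point.
- briq3_mid (a point): Dark brown hard-pressed coffee-ground briquette, 62 x 48 x 20 mm along its x, y, z axes, about 0.07 kg; point at its centre. Starts in the lower layer of the heap, lying on the bed.
- briq3: The same briquette as briq3_mid; origin at the centre of its underside, 10 mm below that point.
- briq4_mid (a point): Dark brown hard-pressed coffee-ground briquette, 62 x 48 x 20 mm along its x, y, z axes, about 0.07 kg; point at its centre. Starts in the upper layer of the heap, on top of the lower four.
- briq4: The same briquette as briq4_mid; origin at the centre of its underside, 10 mm below that point.
- briq5_mid (a point): Dark brown hard-pressed coffee-ground briquette, 62 x 48 x 20 mm along its x, y, z axes, about 0.07 kg; point at its centre. Starts in the upper layer of the heap, on top of the lower four.
- briq5: The same briquette as briq5_mid; origin at the centre of its underside, 10 mm below that point.
- briq6_mid (a point): Dark brown hard-pressed coffee-ground briquette, 62 x 48 x 20 mm along its x, y, z axes, about 0.07 kg; point at its centre. Starts in the upper layer of the heap, on top of the lower four.
- briq6: The same briquette as briq6_mid; origin at the centre of its underside, 10 mm below that point.
- briq7_mid (a point): Dark brown hard-pressed coffee-ground briquette, 62 x 48 x 20 mm along its x, y, z axes, about 0.07 kg; point at its centre. Starts in the upper layer of the heap, on top of the lower four.
- briq7: The same briquette as briq7_mid; origin at the centre of its underside, 10 mm below that point.
- mug: White mug with green dots, 78 x 114 x 93 mm, bystander; origin under its centre.
- pitcher: Steel milk pitcher, 71 x 100 x 81 mm, bystander; origin under its centre.
- tamper: Coffee tamper with dark handle, 58 x 58 x 102 mm, bystander; origin under its centre.
Not all that is in view belongs to the job. What is shaped like the briq0 but orange or white is not meant. Leave any purple or white look-alike of the briq5 alone.

How it is judged:
On the way:
1. the rake is held above the bed of the tray (horizontal distance between rake and tray below 0.13 m and height (world z) of rake above 0.02 m), for 0.2 s.
At the end, for the whole second after the job is handed in: All eight briquettes rest flat on the bed inside the tray (centres under 20.5 mm above the tray's origin; flat is 16, on edge 30); the rake stands at rest and upright (within 0.1 rad) on the table, tine tips within 4 mm of its top (z of each of briq0_mid, briq1_mid, briq2_mid, briq3_mid, briq4_mid, briq5_mid, briq6_mid, briq7_mid in the frame of tray below 0.0205 m and x of briq0_mid in the frame of tray between -0.07 and 0.07 m and y of briq0_mid in the frame of tray between -0.124 and 0.124 m and linear speed of each of briq0, briq1, briq2, briq3, briq4, briq5, briq6, briq7, rake below 0.02 m/s and x of briq1_mid in the frame of tray between -0.07 and 0.07 m and y of briq1_mid in the frame of tray between -0.124 and 0.124 m and x of briq2_mid in the frame of tray between -0.07 and 0.07 m and y of briq2_mid in the frame of tray between -0.124 and 0.124 m and x of briq3_mid in the frame of tray between -0.07 and 0.07 m and y of briq3_mid in the frame of tray between -0.124 and 0.124 m and x of briq4_mid in the frame of tray between -0.07 and 0.07 m and y of briq4_mid in the frame of tray between -0.124 and 0.124 m and x of briq5_mid in the frame of tray between -0.07 and 0.07 m and y of briq5_mid in the frame of tray between -0.124 and 0.124 m and x of briq6_mid in the frame of tray between -0.07 and 0.07 m and y of briq6_mid in the frame of tray between -0.124 and 0.124 m and x of briq7_mid in the frame of tray between -0.07 and 0.07 m and y of briq7_mid in the frame of tray between -0.124 and 0.124 m and angle between rake's own z axis and vertical below 0.1 rad and height (world z) of rake below 0.004 m); the robot touches nothing.
It fails at once if a briquette is touched with the fingers or the arm (contact force between any of the fingers, the arm and briq0 above 1 N or contact force between any of the fingers, the arm and briq1 above 1 N or contact force between any of the fingers, the arm and briq2 above 1 N or contact force between any of the fingers, the arm and briq3 above 1 N or contact force between any of the fingers, the arm and briq4 above 1 N or contact force between any of the fingers, the arm and briq5 above 1 N or contact force between any of the fingers, the arm and briq6 above 1 N or contact force between any of the fingers, the arm and briq7 above 1 N).
It fails at once if the mug, the pitcher or the tamper is moved by more than 30 mm (distance of any of mug, pitcher, tamper from where it was at the start of the episode above 0.03 m).
It also fails if it takes over 58 s, if anything falls off the work surface, if the arm or the gripper's body presses on something with over 40 N, if the wrist force passes 120 N, or if a joint passes its speed limit or range.

ROBOT

A 6-joint arm with a two-finger parallel gripper is mounted at the origin on a cart in front of the work surface, level with it; the furniture and walls round the work are solid. World frame = base frame: x ahead of the robot, y to its left, z up, the work surface at z = 0. Lengths are in m, angles in rad, forces in N, time in s.
With the tool pointing down it reaches from about 0.425 to 0.95 m from the base axis. Payload 3.5 kg.
Tool frame: the origin (TCP) lies on the centre line of the jaws, within the pads' length; the fingertips stand 17 mm ahead of it and the grasp point (between the pads) lies 2 mm behind it; z points along the fingers, y is the direction in which the jaws open and shut (so a half turn about z gives the same grasp; the last joint's range is limited). The gripper opens to 85 mm and grips with 20 to 120 N. Pads are 22 mm wide; open, the fingers measure 114 mm over their backs; the gripper's body (76 mm by 85 mm) begins 54 mm behind the grasp point. The pads swing forward as they close: fully open they stand 13 mm farther back than shut.
Start: joints at [-1.402, 0.286, 1.577, -0, 1.279, -0.15], TCP at [0.212, -0.641, 0.248] pointing down, gripper open.
Joint ranges: [-2.77, 2.77], [-0.9, 2.22], [0.21, 2.48], [-1.53, 4.67], [0.24, 2.81], [-2.84, 2.84]. Speed limits (rad/s): [2.79, 2.79, 3.14, 3.14, 3.14, 3.14].

INTERFACE

Orientations are given as [roll, pitch, yaw] about the fixed x, y, z axes, in that order (R = Rz(yaw) Ry(pitch) Rx(roll)).
In Python, from workcell import manip gives the robot as it stands. The module is installed in compiled form; this text tells all that it offers.
- The arm moves only by the tool arm_command, never from a script. Its argument "plan" is a list of rows, each a list of 7 numbers: the opening, from 0 (shut) to 1 (fully open), then the shift along the tool's x, y, z in m, then the turn, a rotation vector about the tool's x, y, z in rad. In form: [[grip, tx, ty, tz, rx, ry, rz], ...]. A call has 1 to 12 rows; each row shifts and turns the commanded pose from where the row before left it, along the tool's axes as they then stand; what a row does not reach is not made up. A row lasts 1/8 s, in which the tool goes at most 62.5 mm and 10.7 degrees, less where a joint would pass 70% of its speed; a pose out of reach is approached as far as the arm can. A call with a gripper value outside its range is refused whole. The fingers move at their own pace and stop on an object; "squeeze" is the grip in N (left out, the last holds). Time passes only in rows, so rows that do not move let the fingers close. It gives the time, the measured TCP pose, the force and the opening at its end, in the units of the state.
- manip.state(): the state, without advancing time (a new reading comes with each control period).
- manip.grab_frame(name): name is "scene" or "top" or "wrist"; returns a dict with "img" (384x512x3 uint8, red, green, blue), "range_z" (384x512 float32, m along the optical axis (not along the pixel's ray), 0 where there is no reading), "mtx" (3x3 intrinsics, pixels), "cam_to_world" (4x4, takes a point from camera to world coordinates). Camera axes: x right, y down, z forward; pixel columns grow to the right and rows downward; lengths in m; the calibration is good to about 2 mm. A picture is of the moment at which its call begins.
- manip.hand_in(): hands the job in, once; it reports no verdict.
The state is a dict: "time_s": time; "joints": joint angles; "qvel": joint speeds; "tau": joint torques, N m; "tcp_pos": TCP position; "eef_rot": TCP orientation; "wrist_force": force on the tool from outside, world axes, zero at the start; "moment": the same for the moment, N m; "opening": finger opening in m.
Only numpy, scipy, OpenCV 4.12 (cv2) and the standard library are available. Lean on these libraries where they do the work, as an engineer would, in place of code of your own. Each camera call takes 0.05 s, during which the arm holds its last target.

## Working session

There is one attempt and no reset: what is moved stays moved. The work goes in short steps, Python scripts to look and compute and a tool call to move; the robot and the scene stay as the last step left them, time stands still between calls to the robot, and variables do not carry over. Pictures are saved under pics/ and viewed, and the job is handed in when it is done.

Besides the shell and the picture viewer there is one more tool, called after "Call:" as name(argument=value, ...) on one line, values as JSON. arm_command: Moves the arm, as the interface text tells. Its arguments: {"type":"object","properties":{"plan":{"type":"array"},"squeeze":{"type":"number"}},"required":["plan"]}

```bash
mkdir -p pics; cat > h.py <<'E'
from workcell import manip
import numpy as np, cv2
def grab(n):
    return manip.grab_frame(n)
def save(f,name,scale=1.5,crop=None):
    im=f['img'][:,:,::-1]
    if crop: x0,y0,x1,y1=crop; im=im[y0:y1,x0:x1]
    cv2.imwrite('pics/'+name,cv2.resize(im,None,fx=scale,fy=scale,interpolation=cv2.INTER_CUBIC))
def cloud(f):
    z=f['range_z'];K=f['mtx'];h,w=z.shape
    u,v=np.meshgrid(np.arange(w),np.arange(h))
    P=np.stack([(u-K[0,2])/K[0,0]*z,(v-K[1,2])/K[1,1]*z,z,np.ones_like(z)],-1)
    W=P@f['cam_to_world'].T
    W=W[...,:3]; W[z==0]=np.nan
    return W
E
python3 - <<'E'
from h import *
s=manip.state();print({k:np.round(v,3) for k,v in s.items()})
for n in ['scene','top']:
    f=grab(n);save(f,n+'0.png');print(n,np.round(f['cam_to_world'],3).tolist(),f['mtx'].tolist())
    np.savez(n+'0.npz',**f)
E
```

```text
{'time_s': np.float64(0.0), 'joints': array([-1.402,  0.287,  1.578, -0.   ,  1.279, -0.15 ]), 'qvel': array([-0.001, -0.   , -0.001,  0.   , -0.001, -0.   ]), 'tau': array([-1.0000e-03, -4.0599e+01, -2.9262e+01, -0.0000e+00,  6.0000e-03,
       -0.0000e+00]), 'tcp_pos': array([ 0.211, -0.64 ,  0.247]), 'eef_rot': array([-3.139, -0.   ,  0.319]), 'wrist_force': array([0.024, 0.59 , 0.884]), 'moment': array([ 0.052,  0.001, -0.033]), 'opening': np.float64(0.086)}
scene [[0.867, 0.355, -0.35, 0.911], [0.498, -0.6, 0.625, -0.587], [0.012, -0.717, -0.697, 0.771], [0.0, 0.0, 0.0, 1.0]] [[356.7375575615389, 0.0, 258.87202951346796], [0.0, 356.7375575615389, 190.36983432682493], [0.0, 0.0, 1.0]]
top [[0.0, -0.987, 0.159, 0.391], [-1.0, -0.001, -0.003, 0.04], [0.003, -0.159, -0.987, 1.27], [0.0, 0.0, 0.0, 1.0]] [[443.83963495772923, 0.0, 258.50033100358036], [0.0, 443.83963495772923, 192.30756063862498], [0.0, 0.0, 1.0]]
```

View pics/scene0.png

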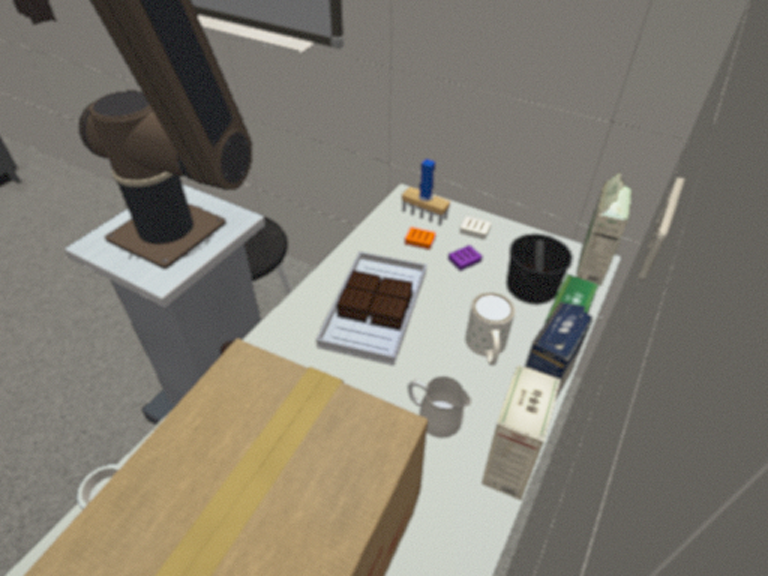

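View pics/top0.png

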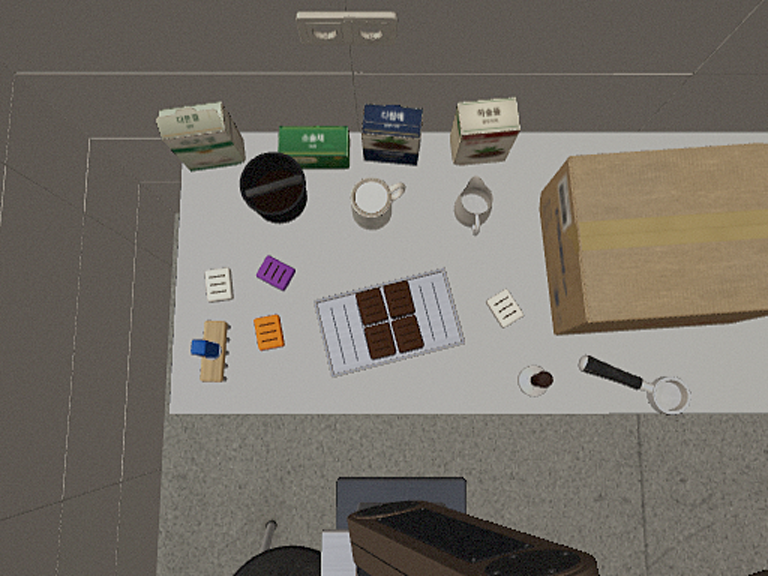

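Top view (768-scale): one rake (blue grip ~(205,348), head ~(215,350)). The dark brown heap ~(390,322) sits in the tray; the orange, purple and white blocks are look-alikes outside it. The mug is at (372,203), the pitcher at (474,205) and the tamper at (537,380). I'll measure next.

```bash
python3 - <<'E'
from h import *
f=dict(np.load('top0.npz'));W=cloud(f);im=f['img'].astype(int);Z=W[...,2]
hsv=cv2.cvtColor(f['img'],cv2.COLOR_RGB2HSV)
def rect(m,n):
    p=W[m][:,:2].astype(np.float32);r=cv2.minAreaRect(p*1000);print(n,m.sum(),np.round(r[0],1),np.round(r[1],1),round(r[2],2),'z',np.round(np.percentile(W[m][:,2],[5,50,95]),4))
roi=np.zeros(Z.shape,bool);roi[170:262,200:320]=1
rect(roi&(Z>.036)&(Z<.06),'heap')
rect(roi&(Z>.017)&(Z<.06),'tray')
r2=np.zeros(Z.shape,bool);r2[205:262,120:155]=1
blue=r2&(hsv[...,0]>100)&(hsv[...,0]<130)&(hsv[...,1]>150)
rect(blue&(Z>.135),'grip')
rect(r2&(Z>.04)&(Z<.057)&~blue,'head')
print('table',np.nanmedian(Z[120:160,180:220]), 'bed',np.nanmedian(Z[200:225,222:228]))
save(f,'c0.png',5,(195,165,325,265));save(f,'c1.png',6,(115,200,195,265))
E
```

```text
heap 1526 [531.6  33.1] [128.9 101.6] 14.19 z [0.0409 0.0452 0.0492]
tray 2160 [530.3  35. ] [150.7 258.3] 14.25 z [0.0212 0.0437 0.0488]
grip 95 [472.7 356.7] [23.1 24.6] 0.04 z [0.1386 0.1429 0.1465]
head 491 [472.9 357.3] [ 41.1 110.7] 87.88 z [0.0439 0.0488 0.0535]
table -0.000414662495017426 bed 0.00534897118405997
```

View pics/c0.png

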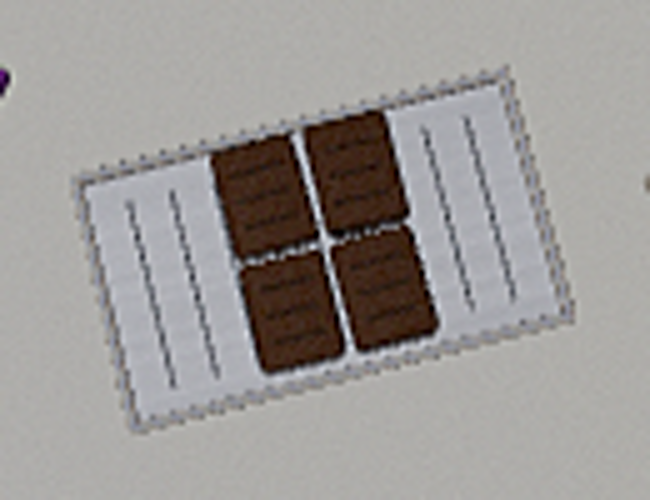

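View pics/c1.png

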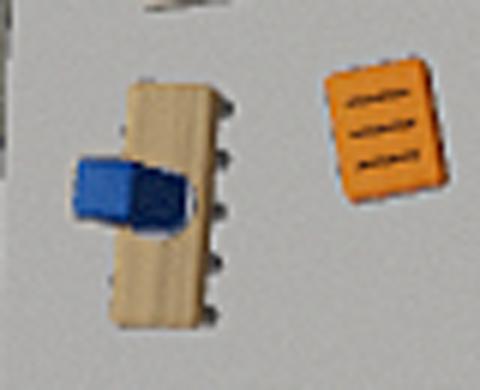

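```bash
cat >> h.py <<'E'
from scipy.spatial.transform import Rotation as Ro
def st():
    s=manip.state();print('t',round(float(s['time_s']),2),'tcp',np.round(s['tcp_pos'],4),'rot',np.round(s['eef_rot'],3),'F',np.round(s['wrist_force'],1),'M',np.round(s['moment'],2),'op',round(float(s['opening']),4),'q',np.round(s['joints'],2));return s
def to(target,rot=None):
    "tool-frame shift (and rotvec) from measured pose to target"
    s=manip.state();R=Ro.from_euler('xyz',s['eef_rot'])
    print('tool shift',np.round(R.inv().apply(np.array(target)-s['tcp_pos']),4))
    if rot is not None: print('rotvec',np.round((R.inv()*Ro.from_euler('xyz',rot)).as_rotvec(),4))
E
python3 - <<'E'
from h import *
f=dict(np.load('top0.npz'));W=cloud(f)
b=W[95:225,355:512].reshape(-1,3);m=b[:,2]>.05;print('box top',np.percentile(b[m][:,2],[50,99]),b[m].min(0),b[m].max(0))
f=dict(np.load('scene0.npz'));W=cloud(f);b=W[230:384,20:285].reshape(-1,3);m=b[:,2]>.05;print(np.nanpercentile(b[m],[1,99],axis=0))
st();to([0.473,0.357,.25],[-np.pi,0,-.037])
E
```

```text
box top [0.21901155 0.22717748] [ 0.50632292 -0.638087    0.05004324] [ 0.80769294 -0.25966818  0.23120923]
[[ 0.52185423 -0.58322699  0.08194803]
 [ 0.79566484 -0.27066572  0.22655843]]
t 0.1 tcp [ 0.2115 -0.6404  0.247 ] rot [-3.139 -0.     0.319] F [-0.5 -0.3  1.2] M [ 0.    0.05 -0.03] op 0.0852 q [-1.4   0.29  1.58 -0.    1.28 -0.15]
tool shift [ 0.5609 -0.8652 -0.0009]
rotvec [-2.200e-03  1.000e-04  3.558e-01]
```

Call:
arm_command(plan=[[1, 0.01, -0.01, -0.04, 0, 0, 0], [1, 0.03, -0.025, -0.04, 0, 0, 0], [1, 0.034, -0.029, 0, 0, 0, 0], [1, 0.034, -0.029, 0, 0, 0, 0], [1, 0.034, -0.029, 0, 0, 0, 0], [1, 0.034, -0.029, 0, 0, 0, 0], [1, 0.034, -0.029, 0, 0, 0, 0], [1, 0.034, -0.029, 0, 0, 0, 0], [1, 0.034, -0.029, 0, 0, 0, 0], [1, 0.027, -0.02, 0, 0, 0, 0]])

```text
time_s: 1.35
tcp_pos: [0.4208, -0.2985, 0.3278]
eef_rot: [-3.141, 0.0, 0.32]
wrist_force: [-1.0, -0.2, 0.2]
opening: 0.0854
```

Call:
arm_command(plan=[[1, 0.025, -0.035, 0, 0, 0, 0], [1, 0.025, -0.035, 0, 0, 0, 0], [1, 0.025, -0.035, 0, 0, 0, 0], [1, 0.025, -0.035, 0, 0, 0, 0], [1, 0.025, -0.035, 0, 0, 0, 0], [1, 0.025, -0.035, 0, 0, 0, 0], [1, 0.025, -0.035, 0, 0, 0, 0], [1, 0.025, -0.035, 0, 0, 0, 0]])

```text
time_s: 2.35
tcp_pos: [0.5225, 0.0296, 0.3278]
eef_rot: [-3.141, 0.001, 0.319]
wrist_force: [0.1, 0.2, -0.5]
opening: 0.0852
```

```bash
python3 - <<'E'
from h import *
st();to([0.473,0.357,.22],[-np.pi,0,-.037])
E
```

```text
t 2.35 tcp [0.5225 0.0296 0.3278] rot [-3.141e+00  1.000e-03  3.190e-01] F [ 0.1  0.2 -0.5] M [0.05 0.04 0.01] op 0.0852 q [-0.14 -0.1   1.85 -0.    1.4   1.11]
tool shift [ 0.0557 -0.3263  0.1079]
rotvec [-1.000e-04  7.000e-04  3.558e-01]
```

Translate first (8 rows), then turn, then look with the wrist camera.

Call:
arm_command(plan=[[1, 0.007, -0.041, 0, 0, 0, 0], [1, 0.007, -0.041, 0, 0, 0, 0], [1, 0.007, -0.041, 0, 0, 0, 0], [1, 0.007, -0.041, 0, 0, 0, 0], [1, 0.007, -0.041, 0, 0, 0, 0], [1, 0.007, -0.041, 0, 0, 0, 0], [1, 0.007, -0.041, 0, 0, 0, 0], [1, 0.007, -0.039, 0, 0, 0, 0], [1, 0, 0, 0.03, 0, 0, 0.12], [1, 0, 0, 0.03, 0, 0, 0.12], [1, 0, 0, 0.03, 0, 0, 0.116]])

```text
time_s: 3.72
tcp_pos: [0.473, 0.3554, 0.2367]
eef_rot: [3.141, 0.001, -0.041]
wrist_force: [-0.1, 0.2, -0.4]
opening: 0.0859
```

```bash
python3 - <<'E'
from h import *
st();to([0.473,0.357,.113],[-np.pi,0,-.037])
for n in ['wrist','top','scene']:
    f=grab(n);save(f,n+'1.png',1.5 if n!='top' else 6, None if n!='top' else (105,190,205,265));np.savez(n+'1.npz',**f)
    W=cloud(f);Z=W[...,2];hsv=cv2.cvtColor(f['img'],cv2.COLOR_RGB2HSV)
    blue=(hsv[...,0]>100)&(hsv[...,0]<130)&(hsv[...,1]>150)&(W[...,1]>.3)&(W[...,1]<.42)
    if blue.sum()>20:
        m=blue&(Z>.137); 
        if m.sum()>5: print(n,m.sum(),np.round(W[m].mean(0),4),cv2.minAreaRect((W[m][:,:2]*1000).astype(np.float32)))
    wood=(Z>.04)&(Z<.056)&~blue&(abs(W[...,0]-.473)<.08)&(abs(W[...,1]-.357)<.06)
    if wood.sum()>50: print('wood',n,wood.sum(),cv2.minAreaRect((W[wood][:,:2]*1000).astype(np.float32)))
E
```

```text
t 3.73 tcp [0.473  0.3554 0.2367] rot [ 3.141e+00  1.000e-03 -4.100e-02] F [-0.1  0.2 -0.4] M [-0.01 -0.   -0.02] op 0.0859 q [ 0.47  0.11  1.8  -0.    1.23  2.08]
tool shift [ 0.     -0.0017  0.1237]
rotvec [ 0.0005  0.0009 -0.0036]
wrist 1560 [0.4795 0.3613 0.1646] ((478.5252380371094, 360.3448791503906), (118.36504364013672, 27.663410186767578), 88.81200408935547)
wood wrist 2790 ((477.3281555175781, 358.8296203613281), (40.08528518676758, 110.77082824707031), 87.88834381103516)
top 41 [0.4515 0.3449 0.3927] ((438.06072998046875, 331.4615478515625), (122.17982482910156, 107.66275787353516), 28.082469940185547)
wood top 385 ((472.840576171875, 356.6732177734375), (41.4211540222168, 110.6275863647461), 87.93614959716797)
scene 35 [0.4789 0.3527 0.1429] ((478.64605712890625, 353.1962890625), (20.83650016784668, 23.350122451782227), 38.825538635253906)
wood scene 240 ((476.8671875, 355.6343078613281), (43.637481689453125, 110.26960754394531), 87.66991424560547)
```

View pics/wrist1.png

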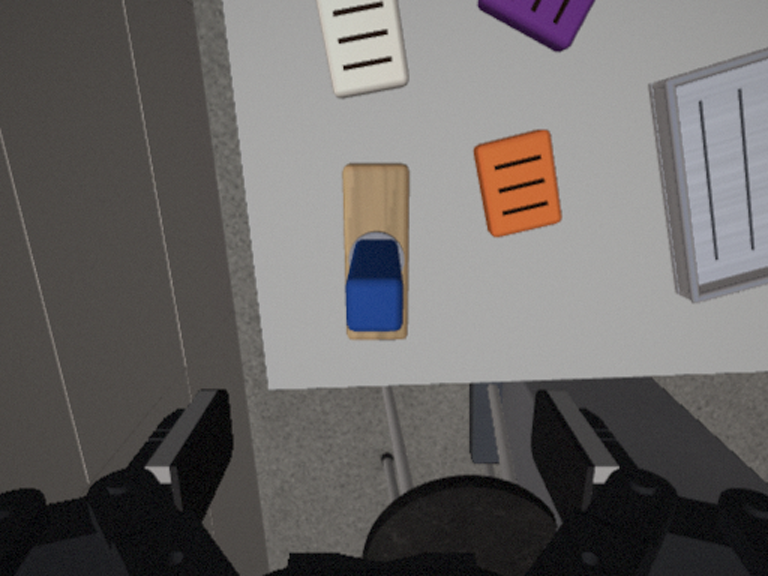

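Wrist view: rake head at (377,250), blue grip at (375,285), centred between the fingers. Descending to grasp.

Call:
arm_command(plan=[[1, 0.0025, -0.0015, 0.03, 0, 0, 0], [1, 0, 0, 0.03, 0, 0, 0], [1, 0, 0, 0.03, 0, 0, 0], [1, 0, 0, 0.0337, 0, 0, 0], [1, 0, 0, 0, 0, 0, 0], [0, 0, 0, 0, 0, 0, 0], [0, 0, 0, 0, 0, 0, 0], [0, 0, 0, 0, 0, 0, 0], [0, 0, 0, 0, 0, 0, 0], [0, 0, 0, 0, 0, 0, 0], [0, 0, 0, 0, 0, 0, 0]], squeeze=90)

```text
time_s: 5.25
tcp_pos: [0.477, 0.3575, 0.1162]
eef_rot: [-3.14, -0.002, -0.037]
wrist_force: [0.7, 0.6, 5.5]
opening: 0.0252
```

```bash
python3 - <<'E'
from h import *
st()
f=grab('wrist');save(f,'wrist2.png')
E
```

```text
t 5.25 tcp [0.477  0.3575 0.1162] rot [-3.14e+00 -2.00e-03 -3.70e-02] F [0.7 0.6 5.5] M [0.24 0.04 0.01] op 0.0252 q [0.47 0.26 1.87 0.   1.01 2.08]
```

View pics/wrist2.png

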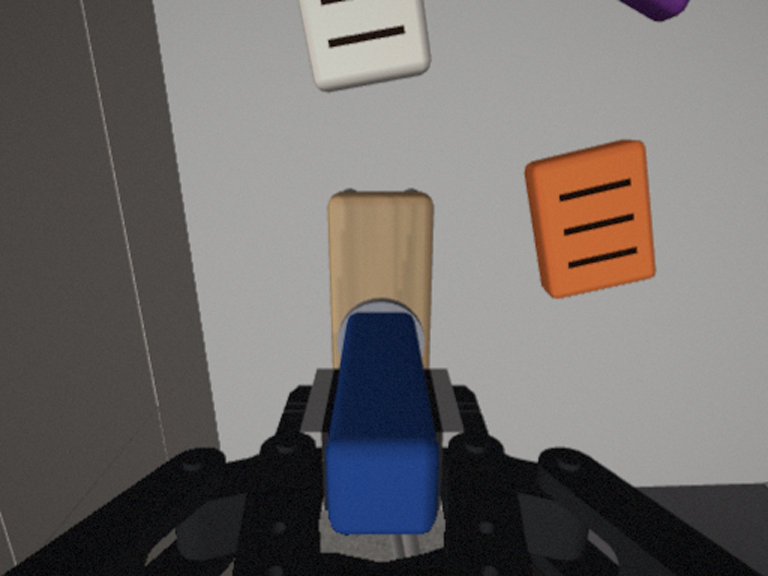

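The rake is gripped (opening 25 mm, tips at TCP z − 0.116). Next: lift, carry and turn to the tray yaw.

Call:
arm_command(plan=[[0, 0, 0, -0.02, 0, 0, 0], [0, 0, 0, -0.03, 0, 0, 0], [0, 0, 0, -0.03, 0, 0, 0], [0, 0.006, 0.031, 0, 0, 0, 0], [0, 0.006, 0.031, 0, 0, 0, 0], [0, 0.006, 0.031, 0, 0, 0, 0], [0, 0.006, 0.031, 0, 0, 0, 0], [0, 0.006, 0.031, 0, 0, 0, 0], [0, 0.006, 0.031, 0, 0, 0, 0], [0, 0.005, 0.031, 0, 0, 0, 0], [0, 0.004, 0.029, 0, 0, 0, -0.14], [0, 0, 0, 0, 0, 0, -0.145]])

```text
time_s: 6.8
tcp_pos: [0.5113, 0.1073, 0.1944]
eef_rot: [3.141, 0.002, 0.25]
wrist_force: [-0.1, 0.8, -2.1]
opening: 0.0248
```

```bash
python3 - <<'E'
from h import *
st();to([0.513,0.1107,.147],[-np.pi,0,.248])
for n in ['top','wrist','scene']:
    f=grab(n);save(f,n+'3.png',1.5 if n!='top' else 5, None if n!='top' else (180,140,330,260));np.savez(n+'3.npz',**f)
f=dict(np.load('wrist3.npz'));W=cloud(f);Z=W[...,2]
m=(Z>.037)&(Z<.055)&(W[...,1]<.095)&(f['img'].sum(2)<200)
print(m.sum(),cv2.minAreaRect((W[m][:,:2]*1000).astype(np.float32)),np.median(Z[m]))
E
```

```text
t 6.8 tcp [0.5113 0.1073 0.1944] rot [3.141e+00 2.000e-03 2.500e-01] F [-0.1  0.8 -2.1] M [ 0.11  0.08 -0.02] op 0.0248 q [ 0.01  0.    2.   -0.    1.14  1.33]
tool shift [ 0.0026 -0.0029  0.0474]
rotvec [0.0004 0.0021 0.0019]
16544 ((534.8143310546875, 35.627098083496094), (127.58517456054688, 99.97850036621094), 14.450202941894531) 0.045433877529722416
```

View pics/wrist3.png

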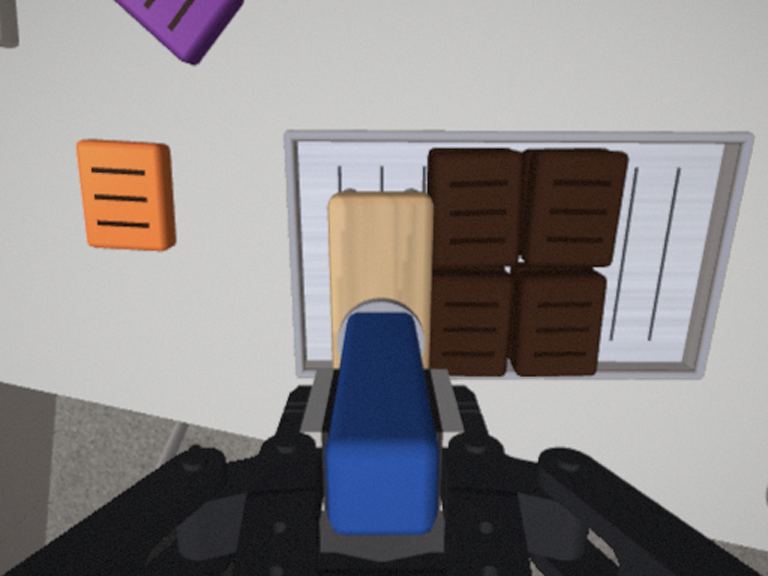

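View pics/scene3.png

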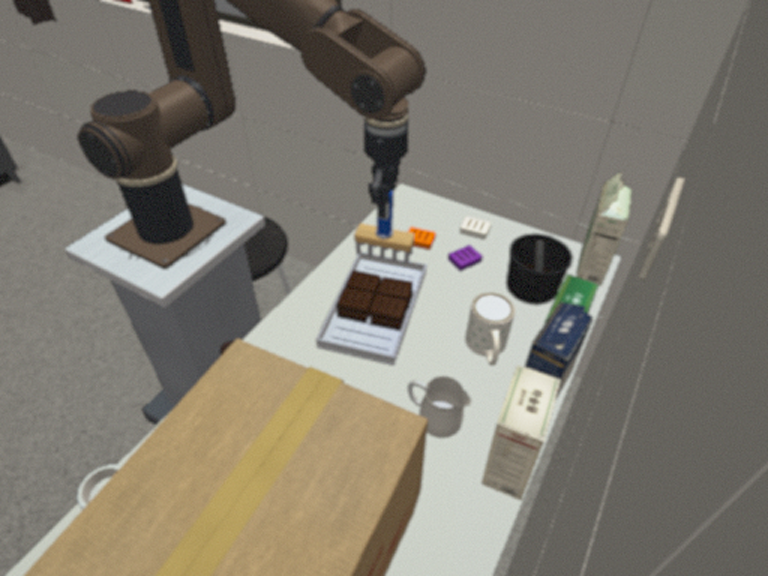

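Wrist view: the heap spans cols 430-625 and rows 150-375, centre ≈ (0.535, 0.0355). The rake head is parallel to the tray's short side. Next I back off slightly and lower to tip height 31 mm.

Call:
arm_command(plan=[[0, 0.004, -0.008, 0, 0, 0, 0], [0, 0, 0, 0.02, 0, 0, 0], [0, 0, 0, 0.02, 0, 0, 0], [0, 0, 0, 0.0075, 0, 0, 0], [0, 0, 0, 0, 0, 0, 0]])

```text
time_s: 7.58
tcp_pos: [0.5135, 0.1185, 0.1467]
eef_rot: [-3.141, 0.001, 0.248]
wrist_force: [1.3, 0.9, -1.5]
opening: 0.0251
```

```bash
cat >> h.py <<'E'
HC=np.array([.5345,.0353]);A=np.array([.9691,.2467]);B=np.array([-.2467,.9691])
def lx():
    s=st();d=s['tcp_pos'][:2]-HC;print('X,L mm',np.round(1000*np.array([d@A,d@B]),1),'tips',round(1000*(s['tcp_pos'][2]-.116),1))
E
python3 - <<'E'
from h import *
lx();f=grab('scene');save(f,'scene4.png',6,(205,140,305,240))
E
```

```text
t 7.58 tcp [0.5135 0.1185 0.1467] rot [-3.141e+00  1.000e-03  2.480e-01] F [ 1.3  0.9 -1.5] M [ 0.01 -0.02  0.02] op 0.0251 q [0.03 0.07 2.02 0.   1.05 1.36]
X,L mm [ 0.2 85.8] tips 30.7
```

View pics/scene4.png

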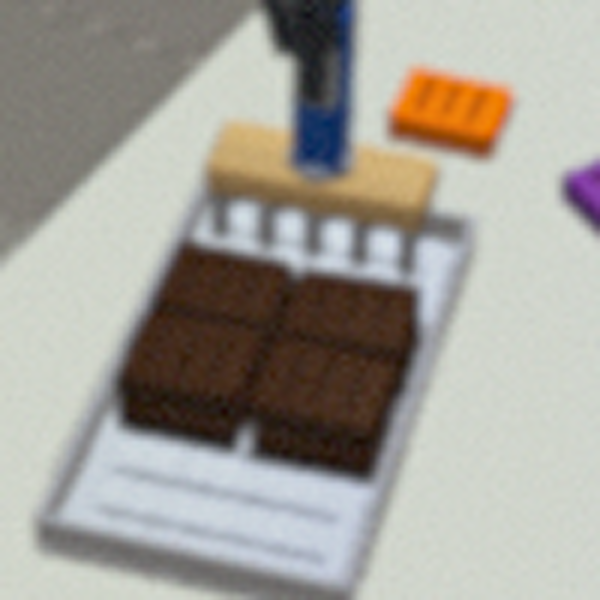

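The crop shows the tines (215-405, 215-255) just behind the upper layer, above the bed. Pushing toward the near end, about half way first.

Call:
arm_command(plan=[[0, 0, 0.008, 0, 0, 0, 0], [0, 0, 0.006, 0, 0, 0, 0], [0, 0, 0.006, 0, 0, 0, 0], [0, 0, 0.006, 0, 0, 0, 0], [0, 0, 0.006, 0, 0, 0, 0], [0, 0, 0.006, 0, 0, 0, 0], [0, 0, 0.006, 0, 0, 0, 0], [0, 0, 0.006, 0, 0, 0, 0], [0, 0, 0, 0, 0, 0, 0]])

```text
time_s: 8.75
tcp_pos: [0.5263, 0.0686, 0.147]
eef_rot: [3.14, -0.0, 0.248]
wrist_force: [-0.4, 2.1, -0.9]
opening: 0.0249
```

```bash
python3 - <<'E'
from h import *
lx();f=grab('scene');save(f,'scene5.png',6,(205,140,305,240))
E
```

```text
t 8.75 tcp [0.5263 0.0686 0.147 ] rot [ 3.14  -0.     0.248] F [-0.4  2.1 -0.9] M [ 0.54  0.04 -0.03] op 0.0249 q [-0.06  0.08  2.01 -0.    1.05  1.26]
X,L mm [ 0.3 34.3] tips 31.0
```

View pics/scene5.png

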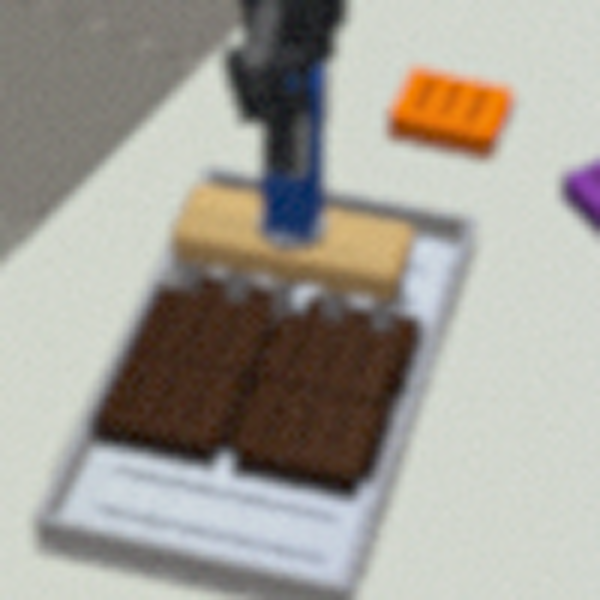

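Call:
arm_command(plan=[[0, 0, 0.006, 0, 0, 0, 0], [0, 0, 0.006, 0, 0, 0, 0], [0, 0, 0.006, 0, 0, 0, 0], [0, 0, 0.005, 0, 0, 0, 0], [0, 0, 0, 0, 0, 0, 0]])

```text
time_s: 9.43
tcp_pos: [0.5317, 0.0462, 0.1468]
eef_rot: [3.14, 0.001, 0.248]
wrist_force: [0.5, 0.5, -2.0]
opening: 0.0249
```

```bash
python3 - <<'E'
from h import *
lx();f=grab('scene');save(f,'scene6.png',6,(205,140,305,240));np.savez('scene6.npz',**f);f=grab('top');save(f,'top6.png',6,(195,165,325,265))
W=cloud(dict(np.load('scene6.npz')));im=np.load('scene6.npz')['img'];d=W[...,:2]-HC;X=d@A;L=d@B
for x in(-.035,.035):
    m=(abs(X-x)<.008)&(abs(L)<.125)&(W[...,2]<.07)&(im.sum(2)<220)
    o=np.argsort(L[m]);print(x,[(int(a*1000),int(b*1000)) for a,b in zip(L[m][o][::6],W[...,2][m][o][::6])])
E
```

```text
t 9.43 tcp [0.5317 0.0462 0.1468] rot [3.14e+00 1.00e-03 2.48e-01] F [ 0.5  0.5 -2. ] M [ 0.1   0.02 -0.02] op 0.0249 q [-0.1   0.09  2.01 -0.    1.05  1.22]
X,L mm [-0.  11.3] tips 30.8
-0.035 [(-105, 26), (-102, 25), (-100, 29), (-98, 30), (-97, 32), (-92, 33), (-90, 33), (-88, 34), (-86, 37), (-82, 38), (-80, 38), (-78, 39), (-74, 40), (-73, 44), (-69, 44), (-67, 43), (-55, 38), (-54, 41), (-53, 45), (-51, 49), (-46, 46), (-44, 47), (-37, 45), (-33, 47), (-30, 48), (-27, 43), (-23, 47), (-18, 44), (-13, 46), (10, 26)]
0.035 [(-106, 25), (-103, 23), (-101, 28), (-97, 31), (-96, 26), (-94, 34), (-91, 33), (-88, 38), (-86, 38), (-84, 35), (-81, 41), (-78, 41), (-76, 42), (-74, 42), (-71, 43), (-67, 44), (-63, 45), (-55, 39), (-54, 44), (-53, 44), (-49, 46), (-46, 45), (-42, 48), (-38, 44), (-34, 44), (-30, 45), (-25, 47), (-23, 45), (-16, 46), (-12, 45), (-5, 53), (11, 25), (19, 26)]
```

View pics/scene6.png

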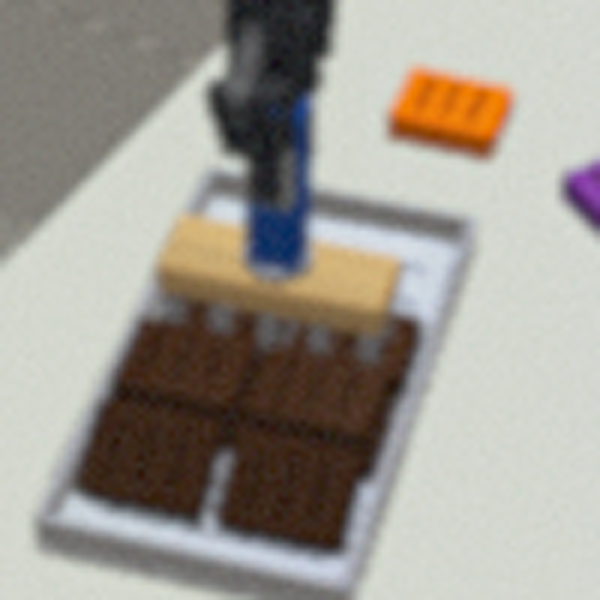

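The near pair is tilted: outer edge down on the bed, inner edge still on the lip of the lower pair. Pushing 7 mm more.

Call:
arm_command(plan=[[0, 0, 0.004, 0, 0, 0, 0], [0, 0, 0.003, 0, 0, 0, 0], [0, 0, 0, 0, 0, 0, 0], [0, 0, 0, 0, 0, 0, 0]])

```text
time_s: 10.02
tcp_pos: [0.5335, 0.0404, 0.1472]
eef_rot: [3.141, -0.0, 0.248]
wrist_force: [0.2, 1.7, -1.2]
opening: 0.025
```

```bash
cat >> h.py <<'E'
def prof(name,tag,xs=(-.035,.035)):
    f=grab(name);save(f,f'{name}{tag}.png',6 if name!='wrist' else 1.5,{'scene':(205,140,305,240),'top':(195,165,325,265)}.get(name))
    W=cloud(f);d=W[...,:2]-HC;X=d@A;L=d@B
    for x in xs:
        m=(abs(X-x)<.01)&(abs(L)<.13)&(W[...,2]<.07)&(f['img'].sum(2)<220)
        b=np.round(L[m]*200).astype(int);z=W[...,2][m]
        print(name,x,[(int(k*5),int(np.median(z[b==k])*1000)) for k in np.unique(b)])
E
python3 - <<'E'
from h import *
lx();prof('scene','7')
E
```

```text
t 10.03 tcp [0.5335 0.0404 0.1472] rot [ 3.141 -0.     0.248] F [ 0.2  1.7 -1.2] M [0.43 0.12 0.02] op 0.025 q [-0.11  0.09  2.   -0.    1.05  1.21]
X,L mm [0.2 5.2] tips 31.2
scene -0.035 [(-110, 24), (-105, 27), (-100, 31), (-95, 32), (-90, 37), (-85, 39), (-80, 43), (-75, 46), (-70, 46), (-65, 40), (-60, 42), (-55, 47), (-50, 45), (-45, 45), (-40, 47), (-35, 47), (-30, 46), (-25, 46), (-20, 47), (-15, 46), (-10, 45), (5, 28), (10, 27), (15, 28), (20, 25)]
scene 0.035 [(-110, 26), (-105, 28), (-100, 31), (-95, 33), (-90, 37), (-85, 39), (-80, 43), (-75, 45), (-70, 43), (-65, 38), (-60, 43), (-55, 46), (-50, 46), (-45, 46), (-40, 46), (-35, 46), (-30, 46), (-25, 47), (-20, 46), (-15, 45), (5, 27), (10, 26), (15, 27), (20, 26)]
```

View pics/scene7.png

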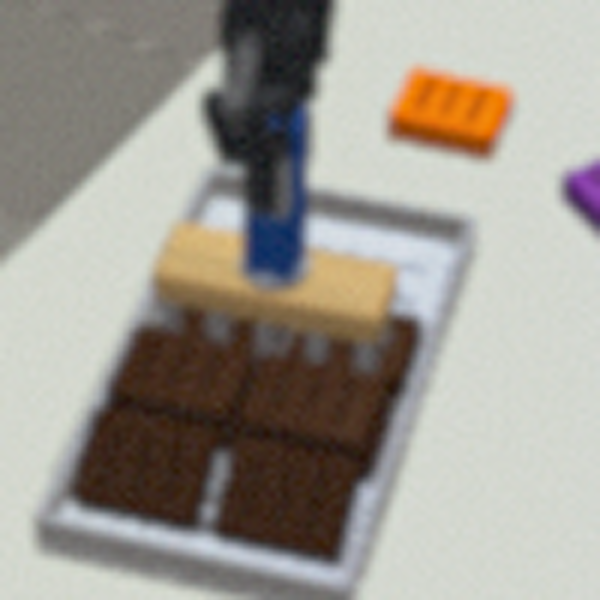

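The near pair still leans against the other upper pair. I'll lift over, and press down gently on its raised inner edge with the tines.

Call:
arm_command(plan=[[0, 0, -0.008, 0, 0, 0, 0], [0, 0, 0, -0.02, 0, 0, 0], [0, 0, 0, -0.02, 0, 0, 0], [0, 0, 0.02, 0, 0, 0, 0], [0, 0, 0.025, 0, 0, 0, 0], [0, 0, 0.025, 0, 0, 0, 0], [0, 0, 0.027, 0, 0, 0, 0], [0, 0, 0, 0, 0, 0, 0]])

```text
time_s: 11.08
tcp_pos: [0.5553, -0.0482, 0.1862]
eef_rot: [3.141, 0.001, 0.245]
wrist_force: [-0.9, 0.8, -1.2]
opening: 0.0252
```

```bash
python3 - <<'E'
from h import *
lx();prof('scene','8');prof('top','8');prof('wrist','8')
E
```

```text
t 11.07 tcp [ 0.5553 -0.0482  0.1862] rot [3.141e+00 1.000e-03 2.450e-01] F [-0.9  0.8 -1.2] M [ 0.   -0.   -0.04] op 0.0252 q [-0.27  0.09  1.92 -0.    1.13  1.06]
X,L mm [ -0.5 -86.1] tips 70.2
scene -0.035 [(-110, 27), (-105, 28), (-100, 31), (-95, 33), (-90, 36), (-85, 39), (-80, 41), (-75, 44), (-70, 44), (-65, 44), (-60, 43), (-55, 46), (40, 27)]
scene 0.035 [(-110, 26), (-105, 27), (-100, 31), (-95, 34), (-90, 37), (-85, 39), (-80, 42), (-75, 45), (-70, 45), (-60, 41), (-55, 46), (-35, 44), (-30, 48), (-25, 46), (-20, 45), (5, 26), (10, 27), (15, 26), (20, 26), (25, 25), (30, 26), (35, 26), (40, 25), (45, 26)]
top -0.035 [(5, 24), (10, 25), (15, 27), (20, 26), (25, 25), (30, 25), (35, 26), (40, 24), (45, 25), (50, 22)]
top 0.035 [(-65, 35), (-35, 48), (-30, 45), (-25, 45), (-20, 46), (-15, 42), (-10, 26), (-5, 22), (0, 6), (5, 25), (10, 27), (15, 26), (20, 25), (25, 25), (30, 26), (35, 26), (40, 27), (45, 25), (50, 22), (100, 6)]
wrist -0.035 [(-55, 45), (-50, 45), (-45, 45), (-40, 45), (-35, 45), (-30, 45), (-25, 45), (-20, 45), (-15, 45), (-10, 25), (-5, 24), (0, 6), (5, 23), (10, 25), (15, 25), (20, 25), (25, 25), (30, 25), (35, 25), (40, 25), (45, 25), (50, 24), (75, 6), (100, 5), (125, 21)]
wrist 0.035 [(-110, 23), (-55, 45), (-50, 45), (-45, 45), (-40, 45), (-35, 45), (-30, 45), (-25, 45), (-20, 45), (-15, 45), (-10, 26), (-5, 24), (0, 15), (5, 24), (10, 25), (15, 25), (20, 25), (25, 25), (30, 25), (35, 25), (40, 25), (45, 25), (50, 24), (75, 5), (100, 6), (105, 4), (125, 21)]
```

View pics/scene8.png

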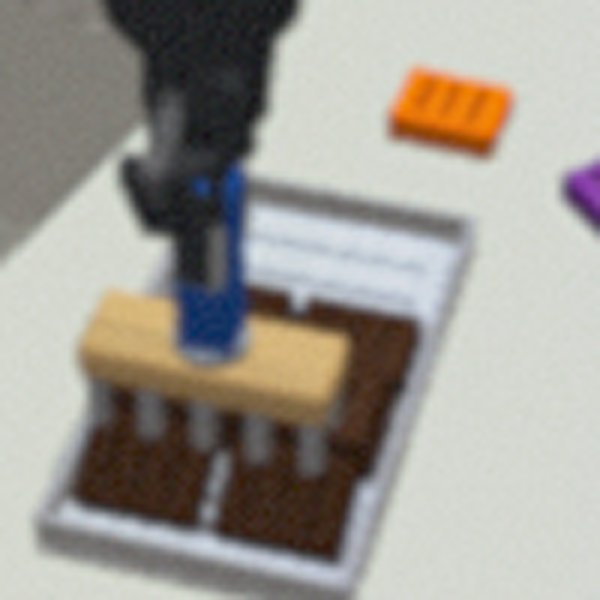

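View pics/wrist8.png

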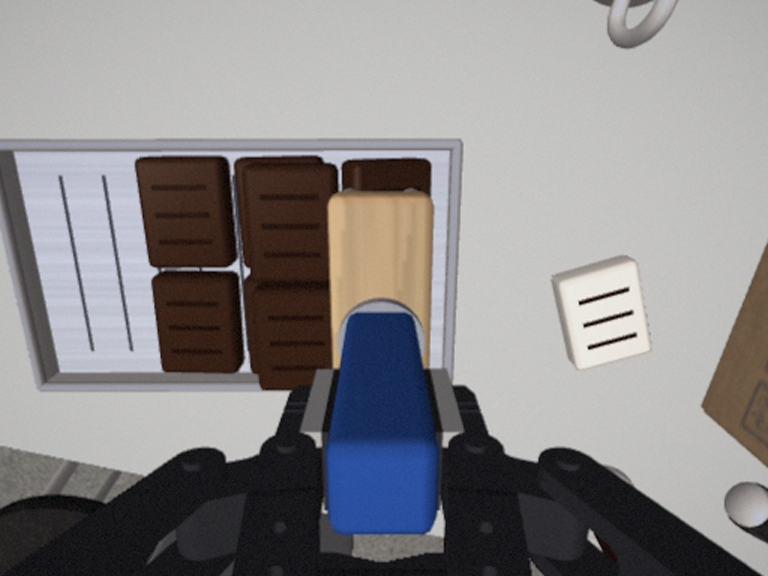

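Call:
arm_command(plan=[[0, 0, 0, 0.02, 0, 0, 0], [0, 0, 0, 0.005, 0, 0, 0], [0, 0, 0, 0.004, 0, 0, 0], [0, 0, 0, 0.003, 0, 0, 0], [0, 0, 0, 0, 0, 0, 0]])

```text
time_s: 11.85
tcp_pos: [0.5553, -0.0458, 0.1552]
eef_rot: [3.141, -0.0, 0.248]
wrist_force: [0.7, -0.2, -2.4]
opening: 0.0251
```

```bash
python3 - <<'E'
from h import *
lx();prof('scene','9')
E
```

```text
t 11.85 tcp [ 0.5553 -0.0458  0.1552] rot [ 3.141 -0.     0.248] F [ 0.7 -0.2 -2.4] M [ 0.02  0.02 -0.04] op 0.0251 q [-0.26  0.13  1.95 -0.    1.07  1.06]
X,L mm [  0.1 -83.8] tips 39.2
scene -0.035 [(-110, 21), (-105, 25), (-100, 27), (-95, 27), (-90, 27), (-85, 28), (-80, 29), (-75, 28), (-70, 27), (-65, 29), (-20, 47), (40, 27)]
scene 0.035 [(-110, 22), (-105, 27), (-100, 27), (-95, 27), (-90, 28), (-85, 26), (-80, 26), (-75, 29), (-70, 28), (-65, 26), (-20, 46), (-15, 46), (5, 26), (10, 27), (15, 25), (20, 26), (25, 26), (30, 26), (35, 27), (40, 27), (45, 26)]
```

View pics/scene9.png

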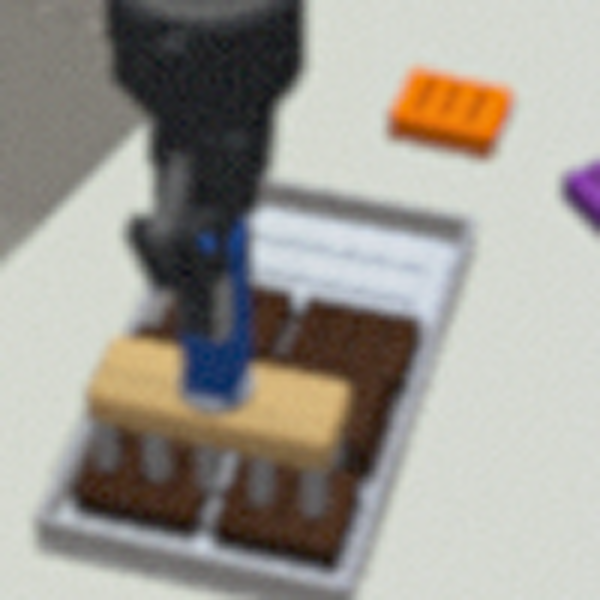

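Both dropped flat (tops at 26–28 mm). Lowering to 31 mm tips and pushing the other upper pair to the far end.

Call:
arm_command(plan=[[0, 0, 0, 0.008, 0, 0, 0], [0, 0, 0, 0, 0, 0, 0], [0, 0, -0.007, 0, 0, 0, 0], [0, 0, -0.008, 0, 0, 0, 0], [0, 0, -0.008, 0, 0, 0, 0], [0, 0, -0.008, 0, 0, 0, 0], [0, 0, -0.008, 0, 0, 0, 0], [0, 0, -0.008, 0, 0, 0, 0], [0, 0, -0.008, 0, 0, 0, 0], [0, 0, -0.008, 0, 0, 0, 0], [0, 0, -0.008, 0, 0, 0, 0], [0, 0, 0, 0, 0, 0, 0]])

```text
time_s: 13.4
tcp_pos: [0.5376, 0.0238, 0.1471]
eef_rot: [-3.141, 0.0, 0.248]
wrist_force: [-0.1, 0.1, -2.7]
opening: 0.0254
```

```bash
python3 - <<'E'
from h import *
lx();prof('scene','10')
E
```

```text
t 13.4 tcp [0.5376 0.0238 0.1471] rot [-3.141  0.     0.248] F [-0.1  0.1 -2.7] M [ 0.01  0.   -0.01] op 0.0254 q [-0.14  0.09  2.    0.    1.05  1.18]
X,L mm [  0.2 -11.9] tips 31.1
scene -0.035 [(-110, 22), (-105, 25), (-100, 26), (-95, 26), (-90, 27), (-85, 27), (-80, 25), (-75, 27), (-70, 26), (-65, 26), (-55, 20), (-50, 21), (-45, 26), (-40, 27), (-35, 27), (-30, 27), (-25, 27), (-20, 26), (-15, 26), (-10, 26), (-5, 24), (0, 27), (5, 21)]
scene 0.035 [(-110, 22), (-105, 25), (-100, 26), (-95, 26), (-90, 27), (-85, 27), (-80, 27), (-75, 26), (-70, 26), (-65, 25), (-60, 25), (-55, 19), (-50, 24), (-45, 27), (-40, 26), (-35, 27), (-30, 27), (-25, 28), (-20, 27), (-15, 27), (-10, 28), (-5, 24), (0, 21), (5, 22), (50, 46)]
```

View pics/scene10.png

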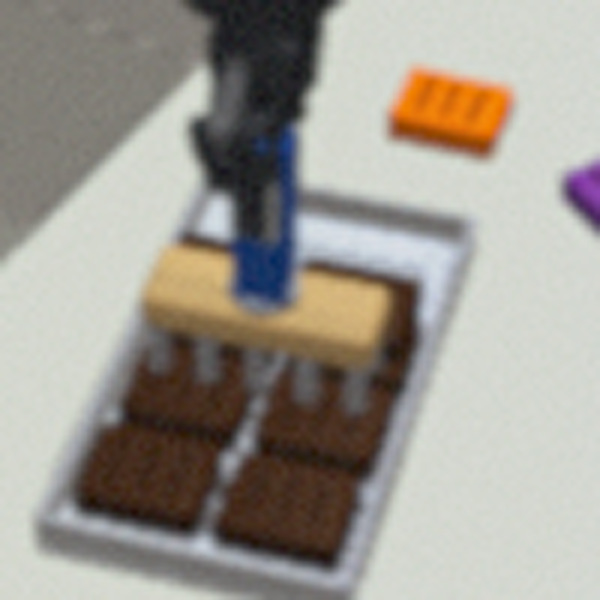

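Call:
arm_command(plan=[[0, 0, -0.006, 0, 0, 0, 0], [0, 0, -0.006, 0, 0, 0, 0], [0, 0, -0.006, 0, 0, 0, 0], [0, 0, -0.006, 0, 0, 0, 0], [0, 0, -0.006, 0, 0, 0, 0], [0, 0, -0.006, 0, 0, 0, 0], [0, 0, -0.006, 0, 0, 0, 0], [0, 0, -0.006, 0, 0, 0, 0], [0, 0, -0.006, 0, 0, 0, 0], [0, 0, 0, 0, 0, 0, 0]])

```text
time_s: 14.7
tcp_pos: [0.5242, 0.0759, 0.1469]
eef_rot: [-3.141, 0.001, 0.248]
wrist_force: [0.5, -0.7, -1.9]
opening: 0.025
```

```bash
python3 - <<'E'
from h import *
lx();prof('scene','11');prof('top','11')
E
```

```text
t 14.7 tcp [0.5242 0.0759 0.1469] rot [-3.141e+00  1.000e-03  2.480e-01] F [ 0.5 -0.7 -1.9] M [-0.23 -0.09 -0.02] op 0.025 q [-0.05  0.08  2.02  0.    1.05  1.27]
X,L mm [ 0.1 41.9] tips 30.9
scene -0.035 [(-110, 21), (-105, 25), (-100, 27), (-95, 26), (-90, 26), (-85, 27), (-80, 26), (-75, 26), (-70, 26), (-65, 26), (-60, 24), (-55, 20), (-50, 22), (-45, 27), (-40, 25), (-35, 26), (-30, 26), (-25, 26), (-20, 27), (-15, 27), (-10, 27), (-5, 26), (0, 24), (5, 24), (10, 27), (15, 27), (20, 26), (25, 27), (30, 27), (35, 27), (40, 25), (45, 25)]
scene 0.035 [(-110, 23), (-105, 25), (-100, 26), (-95, 27), (-90, 26), (-85, 27), (-80, 26), (-75, 26), (-70, 26), (-65, 26), (-60, 25), (-55, 19), (-50, 23), (-45, 27), (-40, 27), (-35, 28), (-30, 26), (-25, 27), (-20, 26), (-15, 27), (-10, 27), (-5, 25), (0, 22), (5, 25), (10, 27), (15, 26), (20, 27), (25, 27), (30, 26), (35, 26), (40, 26)]
top -0.035 [(-105, 24), (-100, 24), (-95, 26), (-90, 24), (-85, 26), (-80, 26), (-75, 25), (-70, 25), (-65, 24), (-60, 25), (-50, 22), (-45, 26), (-40, 25), (-35, 25), (-30, 25), (-25, 26), (-20, 24), (-15, 24), (10, 26)]
top 0.035 [(-110, 23), (-105, 24), (-100, 24), (-95, 24), (-90, 26), (-85, 24), (-80, 25), (-75, 25), (-70, 25), (-65, 26), (-60, 24), (-50, 26), (-45, 24), (-40, 23), (-35, 26), (-10, 27)]
```

View pics/scene11.png

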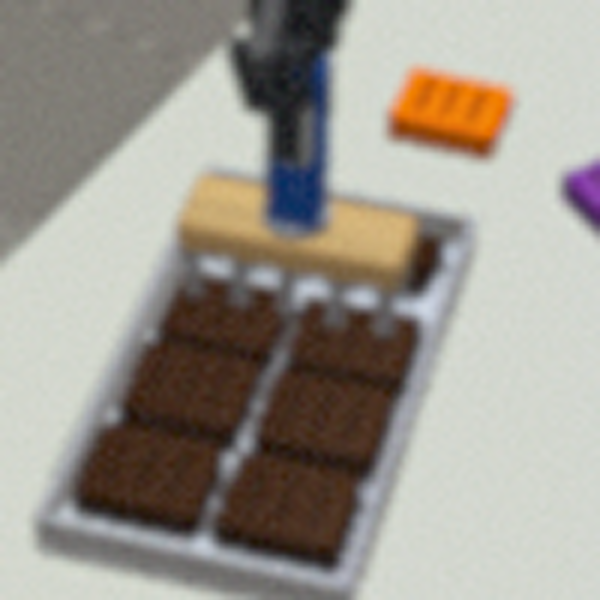

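View pics/top11.png

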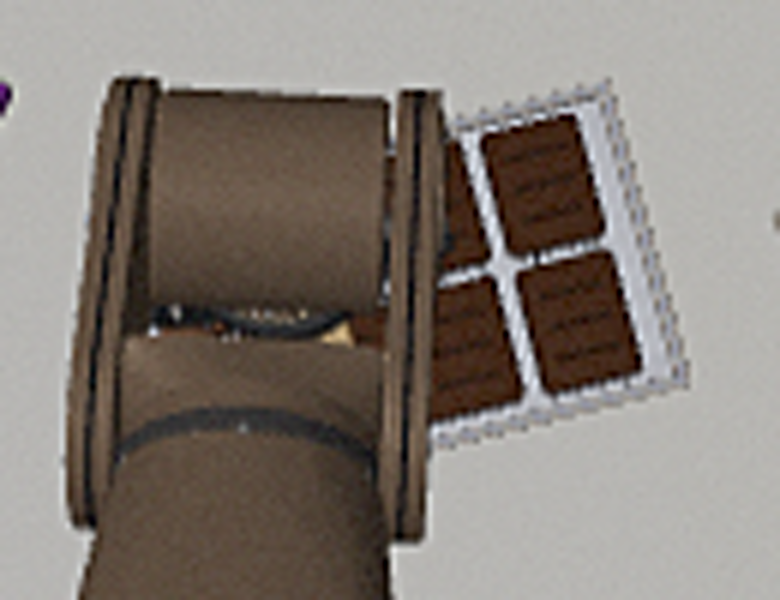

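Six lie flat; the last pair is hidden by the rake. Backing off and up to look.

Call:
arm_command(plan=[[0, 0, 0.006, 0, 0, 0, 0], [0, 0, 0, -0.02, 0, 0, 0], [0, 0, 0, -0.03, 0, 0, 0], [0, 0, 0.03, -0.02, 0, 0, 0], [0, 0, 0.03, 0, 0, 0, 0], [0, 0, 0, 0, 0, 0, 0]])

```text
time_s: 15.55
tcp_pos: [0.5413, 0.0096, 0.2175]
eef_rot: [-3.141, -0.001, 0.245]
wrist_force: [-1.1, 0.2, -2.1]
opening: 0.0249
```

```bash
python3 - <<'E'
from h import *
lx();prof('scene','12');prof('wrist','12')
E
```

```text
t 15.55 tcp [0.5413 0.0096 0.2175] rot [-3.141e+00 -1.000e-03  2.450e-01] F [-1.1  0.2 -2.1] M [-0.01  0.02 -0.01] op 0.0249 q [-0.17  0.02  1.94  0.    1.19  1.16]
X,L mm [  0.2 -26.6] tips 101.5
scene -0.035 [(-110, 20), (-105, 25), (-100, 27), (-95, 27), (-90, 26), (-85, 27), (-80, 27), (-75, 26), (-70, 26), (-65, 26), (-60, 25), (-55, 21), (-50, 21), (-45, 26), (-40, 26), (-35, 27), (-30, 26), (-25, 27), (-20, 27), (-15, 27), (-10, 27), (-5, 25), (0, 23), (5, 25), (10, 26), (15, 26), (20, 27), (25, 26), (30, 26), (35, 27), (40, 27), (45, 26), (50, 24), (55, 24), (60, 26), (65, 27)]
scene 0.035 [(-110, 22), (-105, 26), (-100, 26), (-95, 26), (-90, 26), (-85, 26), (-80, 27), (-75, 27), (-70, 27), (-65, 26), (-60, 25), (-55, 23), (-50, 24), (-45, 27), (-40, 27), (-35, 26), (-30, 27), (-25, 26), (-20, 26), (-15, 26), (-10, 26), (-5, 26), (0, 25), (5, 23), (10, 26), (15, 26), (20, 27), (25, 25), (30, 27), (35, 27), (40, 27), (45, 26), (50, 26), (55, 24), (60, 26), (65, 27), (70, 26), (75, 28), (80, 27), (85, 27), (90, 26), (95, 24)]
wrist -0.035 [(-105, 25), (-100, 25), (-95, 25), (-90, 25), (-85, 25), (-80, 25), (-75, 25), (-70, 25), (-65, 25), (-60, 23), (10, 25), (15, 25), (20, 25), (25, 25), (30, 25), (35, 25), (40, 25), (45, 25), (50, 24), (55, 22), (60, 25), (65, 25), (70, 25), (75, 25), (80, 25), (85, 25), (90, 25), (95, 25), (100, 25)]
wrist 0.035 [(-105, 25), (-100, 25), (-95, 25), (-90, 25), (-85, 25), (-80, 25), (-75, 25), (-70, 25), (-65, 25), (-60, 23), (-50, 24), (-45, 25), (-40, 24), (-35, 25), (-30, 25), (-25, 25), (-20, 25), (-15, 25), (-10, 25), (0, 16), (5, 24), (10, 25), (15, 25), (20, 25), (25, 25), (30, 25), (35, 25), (40, 25), (45, 25), (50, 24), (55, 22), (60, 25), (65, 25), (70, 25), (75, 25), (80, 25), (85, 25), (90, 25), (95, 25), (100, 25)]
```

View pics/wrist12.png

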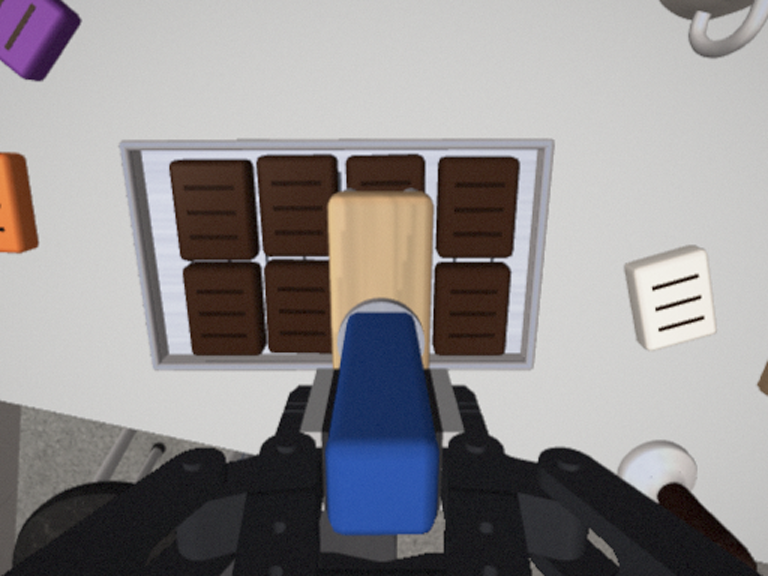

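All eight lie flat (tops uniformly ~25–26 mm): four pairs at cols 170-260, 260-335, 345-425 and 435-518. I'll take the rake back to its clear starting spot.

Call:
arm_command(plan=[[0, 0.002, -0.03, 0, 0, 0, 0], [0, 0.002, -0.035, 0, 0, 0, 0], [0, 0.002, -0.035, 0, 0, 0, 0], [0, 0.002, -0.035, 0, 0, 0, 0], [0, 0.002, -0.035, 0, 0, 0, 0], [0, 0.002, -0.035, 0, 0, 0, 0], [0, 0.002, -0.035, 0, 0, 0, 0], [0, 0.002, -0.035, 0, 0, 0, 0], [0, 0.002, -0.035, 0, 0, 0, 0], [0, 0.004, -0.043, 0, 0, 0, 0], [0, 0, 0, 0.02, 0, 0, 0.14], [0, 0, 0, 0.02, 0, 0, 0.142]])

```text
time_s: 17.15
tcp_pos: [0.4743, 0.3604, 0.1763]
eef_rot: [-3.141, 0.001, -0.036]
wrist_force: [0.3, -0.5, -2.0]
opening: 0.0252
```

Call:
arm_command(plan=[[0, 0, 0, 0.02, 0, 0, 0], [0, 0, 0, 0.02, 0, 0, 0], [0, 0, 0, 0.01, 0, 0, 0], [0, 0, 0, 0, 0, 0, 0]])

```text
time_s: 17.65
tcp_pos: [0.4751, 0.3586, 0.126]
eef_rot: [3.141, 0.002, -0.034]
wrist_force: [-0.8, -0.0, -2.6]
opening: 0.0252
```

```bash
python3 - <<'E'
from h import *
lx();f=grab('scene');save(f,'scene13.png',6,(240,70,340,170))
E
```

```text
t 17.65 tcp [0.4751 0.3586 0.126 ] rot [ 3.141e+00  2.000e-03 -3.400e-02] F [-0.8 -0.  -2.6] M [0.01 0.02 0.01] op 0.0252 q [0.48 0.24 1.87 0.   1.03 2.08]
X,L mm [ 22.2 328. ] tips 10.0
```

View pics/scene13.png

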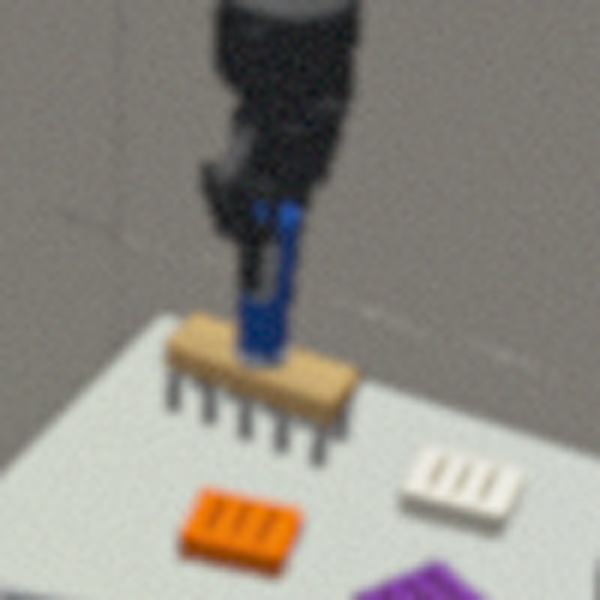

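The rake hangs upright, about 10 mm above its old spot on the table. Lowering it until it touches down.

Call:
arm_command(plan=[[0, 0, 0, 0.005, 0, 0, 0], [0, 0, 0, 0.003, 0, 0, 0], [0, 0, 0, 0.002, 0, 0, 0], [0, 0, 0, 0, 0, 0, 0]])

```text
time_s: 18.2
tcp_pos: [0.4755, 0.3589, 0.117]
eef_rot: [3.141, 0.0, -0.034]
wrist_force: [-0.6, 0.3, -0.6]
opening: 0.0251
```

Call:
arm_command(plan=[[0, 0, 0, 0.001, 0, 0, 0], [0, 0, 0, 0.0005, 0, 0, 0], [0, 0, 0, 0, 0, 0, 0]])

```text
time_s: 18.58
tcp_pos: [0.4757, 0.3591, 0.1162]
eef_rot: [-3.141, -0.0, -0.034]
wrist_force: [-0.9, -0.7, 1.6]
opening: 0.0254
```

Touchdown: force went from −2.6 to +1.6 N. Releasing slowly and retreating upward.

Call:
arm_command(plan=[[0.5, 0, 0, 0, 0, 0, 0], [0.8, 0, 0, 0, 0, 0, 0], [1, 0, 0, 0, 0, 0, 0], [1, 0, 0, 0, 0, 0, 0], [1, 0, 0, 0, 0, 0, 0], [1, 0, 0, -0.015, 0, 0, 0], [1, 0, 0, -0.03, 0, 0, 0], [1, 0, 0, -0.04, 0, 0, 0], [1, 0, 0, -0.04, 0, 0, 0], [1, 0, 0, -0.04, 0, 0, 0], [1, 0, 0, 0, 0, 0, 0]])

```text
time_s: 19.95
tcp_pos: [0.4774, 0.36, 0.287]
eef_rot: [-3.136, -0.009, -0.034]
wrist_force: [0.6, -0.8, -0.7]
opening: 0.0853
```

```bash
python3 - <<'E'
from h import *
lx();prof('scene','14');f=grab('scene');save(f,'scene14b.png');f=grab('top');save(f,'top14.png')
E
```

```text
t 19.95 tcp [0.4774 0.36   0.287 ] rot [-3.136 -0.009 -0.034] F [ 0.6 -0.8 -0.7] M [-0.   -0.03 -0.01] op 0.0853 q [0.48 0.08 1.74 0.   1.31 2.08]
X,L mm [ 24.8 328.7] tips 171.0
scene -0.035 [(-110, 20), (-105, 25), (-100, 26), (-95, 26), (-90, 26), (-85, 26), (-80, 27), (-75, 26), (-70, 25), (-65, 26), (-60, 26), (-55, 23), (-50, 22), (-45, 27), (-40, 26), (-35, 27), (-30, 26), (-25, 27), (-20, 27), (-15, 26), (-10, 26), (-5, 26), (0, 23), (5, 24), (10, 26), (15, 27), (20, 27), (25, 27), (30, 26), (35, 26), (40, 26), (45, 26), (55, 22), (60, 25), (65, 27), (70, 26), (75, 25), (80, 28), (85, 26), (90, 27), (95, 26), (100, 23)]
scene 0.035 [(-110, 20), (-105, 25), (-100, 25), (-95, 26), (-90, 27), (-85, 26), (-80, 27), (-75, 26), (-70, 27), (-65, 26), (-60, 26), (-55, 19), (-50, 24), (-45, 27), (-40, 27), (-35, 26), (-30, 27), (-25, 26), (-20, 26), (-15, 26), (-10, 26), (-5, 26), (0, 23), (5, 25), (10, 27), (15, 27), (20, 26), (25, 27), (30, 26), (35, 27), (40, 26), (45, 26), (55, 24), (60, 26), (65, 26), (70, 27), (75, 27), (80, 27), (85, 27), (90, 26), (95, 25)]
```

View pics/scene14b.png

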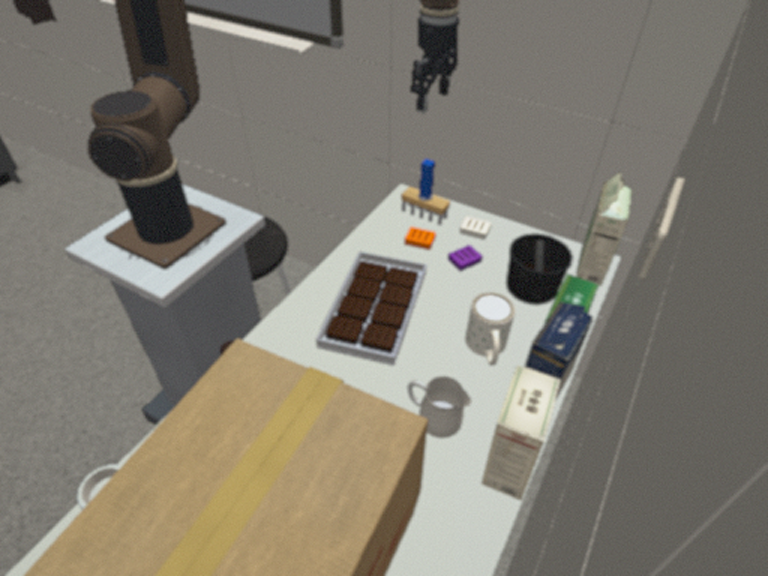

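View pics/top14.png

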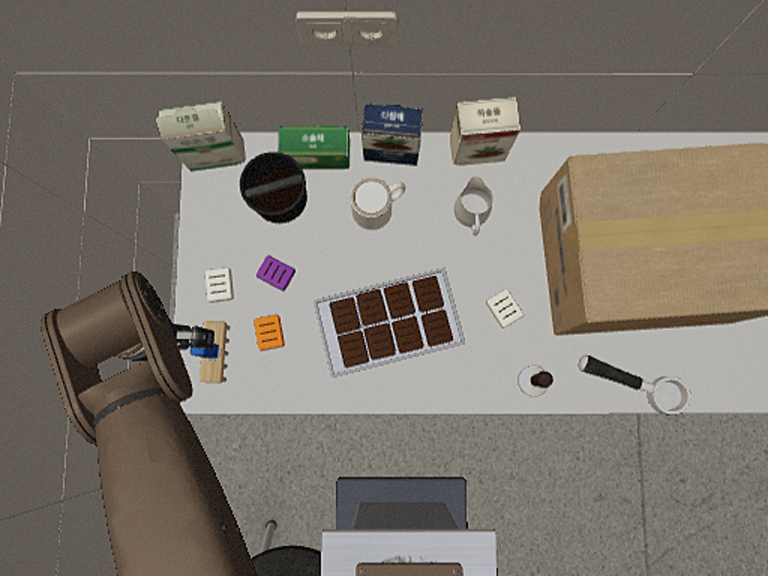

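Both views show eight briquettes flat in the tray (2×4, top view 330-455 × 278-365). The rake stands upright at (213,350), clear of the gripper, and the mug, pitcher and tamper are where they were. Handing in.

```bash
python3 -c "
from h import *
print(manip.hand_in())"
```

```text
the job is handed in; nothing more can be done
None
```

I raked the upper four briquettes down, two toward each end of the tray, and all eight now lie in one even 2×4 layer on the bed. I then stood the rake back upright at its starting spot beside the tray, released it and handed in at about 20 s of the 58 s; hand-in gives no verdict.

- **Briquettes:** in the last depth checks every briquette top was at about 25–27 mm (flat is 26). On the first push, the near pair stayed tilted against the other upper pair, so I pressed its raised edge down with the tines.
- **Rake and robot:** the rake stands upright, judged by eye from the scene picture, with no measured tilt. The gripper is open and well above it.
- **Mug, pitcher and tamper:** the mug, pitcher and tamper look unmoved in the top view.
- **Disagreement between cameras:** the scene and wrist cameras put positions about 2–4 mm from the top camera's. For the raking positions I used the wrist camera.

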